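# Slide the loaded gauge tray over the gap and home under the hood

## Task

Slide the small grey tray, with the steel block riding in its front nest, from the near stand straight across the gap onto the far stand, until its front is pressed gently but firmly home against the end stop under the hood; then take the hand away. The tray is nose-heavy: keep it level all the way, so that neither its nose nor, later, its tail dips into the gap, and slide it rather than lifting it. Leave the objects standing beside the stands where they are.

Things in the scene. Friction and masses are not known exactly. Their poses are not given: they have to be found in the camera images.
- tray: Open grey plastic tray, 140 long (x, pointing to the gap) x 100 wide x 36 high, 0.15 kg. Origin under its centre. Floor 5 thick, walls 4 thick from x = -45 to +70; behind the rear wall the floor runs on as a bare thumb ledge, x = -70 to -45. Front edge of the floor bevelled over 6 mm. Loaded, it balances 35 mm behind its front: untended it tips with the nose some 35 mm past the near edge.
- push_corner (a point): Corner of the tray's thumb ledge and its rear wall's outer face, mid-width: 45 behind the tray's origin, 5 above its underside. A fingertip here can press down on the ledge and push forward on the wall (31 high above the ledge) at once. Once the tail hangs over the gap, pressing down with more than about 2 N tips the tail.
- tray_nose (a point): Middle of the tray's front face, 70 mm ahead of its origin, 20 mm above its underside.
- setting_block: Bare steel block 30 (x) x 50 (y) x 30 high, 0.25 to 0.38 kg, origin under its centre, loose in the tray's front nest (about 37 x 58, walls 20 high) at x = +47 mm of the tray.
- near_stand: Fixed steel deck 60 high, 180 long x 136 wide, where the tray starts. Origin on the bench below the middle of its gap edge; x points straight across the gap, deck from x = -180 to 0. Slippery white plastic guide rails on both sides, inner faces 53 from the middle line, 10 above the deck: 3 mm play a side for the tray.
- far_stand: Fixed steel deck beyond the gap, also 60 high, in line with the near stand, with the same rails (flared mouths). Origin on the bench below the middle of its gap edge, x as for the near stand; the gap is the distance of the two origins (42 to 56 mm). The first 12 mm slope up by 6 mm as a lead-in, then flat to x = 215. A hood on four posts stands over it (190 wide, top 254 above the bench).
- hood_edge (a point): Middle of the lower edge of the hood's upright front plate: 75 mm beyond the far stand's origin, 135 above the bench (75 above the deck); the plate goes up to the hood's top. The tray's rear wall ends 10 to 30 mm short of this plate, so the hand must lean back 30 to 45 degrees (fingers pointing forward and down) to bring it home.
- end_stop: Fixed stop block with a rubber face on the far deck under the hood, 60 wide x 28 high. Origin at deck height at the foot of its face, which looks back along -x of the far stand and stands at x = 160 to 180 mm of it.
- test_weight: Bystander: brass knobbed weight, 31 diameter x 47 high, standing beside the near stand; origin under its centre.
- stamp: Bystander: rubber stamp with wooden handle, 24 x 36 x 62 high, upright beside the stands; origin under its centre.
- grease_tin: Bystander: flat round tin 64 diameter x 26 high beside the near stand; origin under its centre.

How it is judged:
On the way, in this order (a step that is already met when the one before it is completed fails the run):
1. the tray's nose has crossed the gap and lies on the far deck, the tray level (x of tray_nose in the frame of far_stand above 0.025 m and angle between tray's own z axis and vertical below 0.06 rad and z of tray_nose in the frame of far_stand between 0.07 and 0.09 m), for 0.1 s.
2. the tray is pressed against the end stop with more than 2 N (contact force between tray and end_stop above 2 N), for 0.1 s.
At the end, for the whole second after the job is handed in: The tray lies flat (within 0.03 rad) and at rest on the far deck, square between its rails (within 0.06 rad), its front face within 4 mm of the end stop, with the block still seated in its front nest (x of tray_nose in the frame of end_stop above -0.004 m and angle between the x axis of tray and the x axis of far_stand, either way round below 0.06 rad and angle between tray's own z axis and vertical below 0.03 rad and z of tray in the frame of far_stand between 0.055 and 0.065 m and linear speed of tray below 0.01 m/s and x of setting_block in the frame of tray between 0.038 and 0.057 m and z of setting_block in the frame of tray below 0.012 m); the robot touches nothing.
It fails at once if the tray tips out of level by more than 0.08 rad (angle between tray's own z axis and vertical above 0.08 rad).
It fails at once if the tray is lifted more than 15 mm off the decks (z of tray in the frame of near_stand above 0.075 m).
It fails at once if the tray is driven against the end stop with more than 25 N (contact force between tray and end_stop above 25 N).
It fails at once if a bystander is moved by more than 15 mm (distance of any of test_weight, stamp, grease_tin from where it was at the start of the episode above 0.015 m).
It also fails if it takes over 45 s, if anything falls off the work surface, if the arm or the gripper's body presses on something with over 40 N, if the wrist force passes 120 N, or if a joint passes its speed limit or range.

## Robot

A 6-joint arm with a two-finger parallel gripper is mounted at the origin on a cart in front of the work surface, level with it; the furniture and walls round the work are solid. World frame = base frame: x ahead of the robot, y to its left, z up, the work surface at z = 0. Lengths are in m, angles in rad, forces in N, time in s.
With the tool pointing down it reaches from about 0.4 to 0.825 m from the base axis. Payload 7 kg.
Tool frame: the origin (TCP) lies midway between the tips of the shut fingers; the grasp point (between the pads) lies grip_point_offset behind it (grip_point_offset is the distance from the TCP to the grasp point, in m); z points along the fingers, y is the line along which they close (so a half turn about z gives the same grasp; the last joint's range is limited). The gripper opens to 88 mm and grips with 3 to 60 N. Pads are 19 mm wide; open, the fingers measure 130 mm over their backs; the gripper's body (78 mm by 193 mm) begins 47 mm behind the grasp point.
Start: joints at [-0.852, 0.359, 0.012, 0, -1.224, -0.288], TCP at [0.282, -0.613, 0.227] pointing down, gripper open.
Joint ranges: [-3.07, 3.07], [-1.43, 2.12], [-1.02, 1.25], [-3.03, 1.67], [-3.05, -0], [-3.03, 3.03]. Speed limits (rad/s): [2.39, 2.39, 3.01, 3.14, 3.14, 3.14].

## Interface

Orientations are given as a 3x3 rotation matrix whose columns are the frame's x, y, z axes.
In Python, from cell import * gives the robot as it stands. Calls block until the motion is done:
- move_to(position, orientation): joint-space move of the TCP to a pose.
- move_straight(position, attitude=None, v=0.15): straight line of the TCP; attitude=None keeps the orientation; v is the mean speed in m/s.
- movej(angles): joint-space move.
- command_gripper(opening): finger opening in m; the grip force is fixed at half the most; returns when the fingers have stopped.
- pause(seconds).
- inverse_kinematics(position, orientation): joint angles nearest the present ones, or None.
- camera(name): name is "scene" or "top"; returns (picture, depth): 420x560x3 uint8, red, green, blue; 420x560 float32, m along the optical axis (not along the pixel's ray), 0 where there is no reading.
- calibration(name): a dict with "intrinsics" (3x3 intrinsics, pixels), "distortion" ([k1, k2, p1, p2, k3] as OpenCV has them; the pictures are not rectified), "R" (3x3) and "t" (3): a world point X has camera coordinates R X + t. Camera axes: x right, y down, z forward; pixel columns grow to the right and rows downward; lengths in m; the calibration is good to about 2 mm. A picture is of the moment at which its call begins. calibration takes no time and is no camera call.
A pose or a line that the arm cannot do raises PlanningError and nothing moves.
- sign_off(): hands the job in; it is judged then, once.
Readings, each from a call of its own:
- current_time_s(): time.
- current_q(): joint angles.
- current_qd(): joint speeds.
- current_joint_efforts(): joint torques, N m.
- current_position(): TCP position.
- current_ee_rot(): TCP orientation.
- current_wrist_force(): force on the tool from outside, world axes, zero at the start.
- current_ft_torque(): the same for the moment, N m.
- current_finger_gap(): finger opening in m.
- current_gripper_force(): force on a finger pad.
Only numpy, scipy, OpenCV 4.12 (cv2) and the standard library are available. Lean on these libraries where they do the work, as an engineer would, in place of code of your own. Each camera call takes 0.05 s, during which the arm holds its last target. There are 200 camera calls.

## Working session

There is one attempt and no reset: what is moved stays moved. The work goes in short steps, each a Python script; the robot and the scene stay as the last script left them, time stands still between calls to the robot, and variables do not carry over. Pictures are saved under pics/ and viewed, at most 10 in all, crops included, and the job is handed in when it is done.

```bash
mkdir -p pics; ls
python3 - <<'E'
from cell import *
import cv2,numpy as np
for n in("scene","top"):
    p,d=camera(n); np.savez("pics/%s0.npz"%n,p=p,d=d); cv2.imwrite("pics/%s0.png"%n,cv2.resize(p[:,:,::-1],(800,600),interpolation=cv2.INTER_CUBIC))
    c=calibration(n); print(n,{k:np.round(v,4).tolist() for k,v in c.items()})
print(current_time_s(),current_position(),current_ee_rot(),grip_point_offset)
E
```

```text
pics
scene {'intrinsics': [[495.379, 0.0, 278.7777], [0.0, 495.379, 205.3259], [0.0, 0.0, 1.0]], 'distortion': [0.0535, 0.0, 0.0, 0.0, 0.0], 'R': [[-0.8829, -0.4691, 0.0191], [-0.3088, 0.5496, -0.7762], [0.3537, -0.6912, -0.6302]], 't': [0.4847, 0.3308, 0.8883]}
top {'intrinsics': [[417.6984, 0.0, 274.9184], [0.0, 417.6984, 213.4441], [0.0, 0.0, 1.0]], 'distortion': [-0.0098, 0.0, 0.0, 0.0, 0.0], 'R': [[-0.0279, -0.9996, -0.005], [-0.9947, 0.0283, -0.0984], [0.0985, 0.0022, -0.9951]], 't': [-0.0685, 0.6138, 0.9099]}
0.1 [ 0.2816503  -0.6129527   0.22571326] [[-9.08673834e-01 -4.17506023e-01 -7.64941815e-04]
 [-4.17506694e-01  9.08672930e-01  1.29062233e-03]
 [ 1.56239326e-04  1.49212307e-03 -9.99998875e-01]] 0.0188
```

View pics/scene0.png

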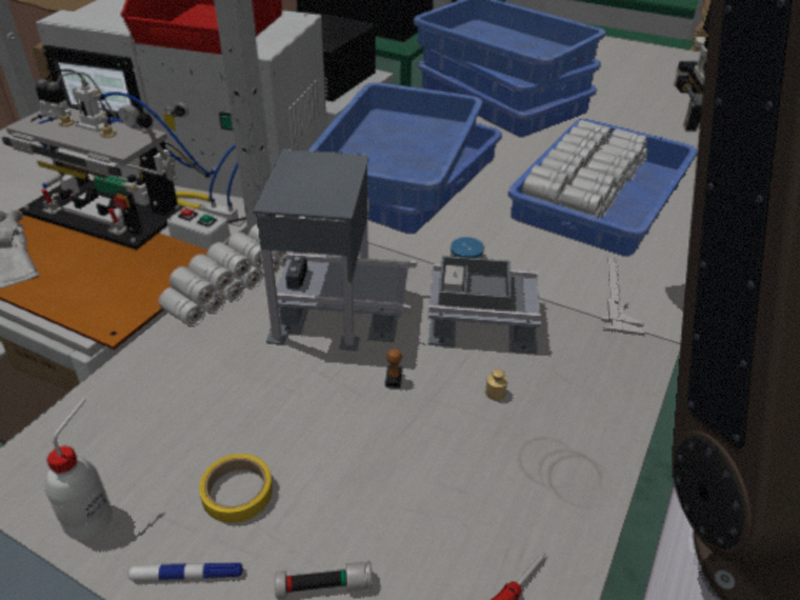

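View pics/top0.png

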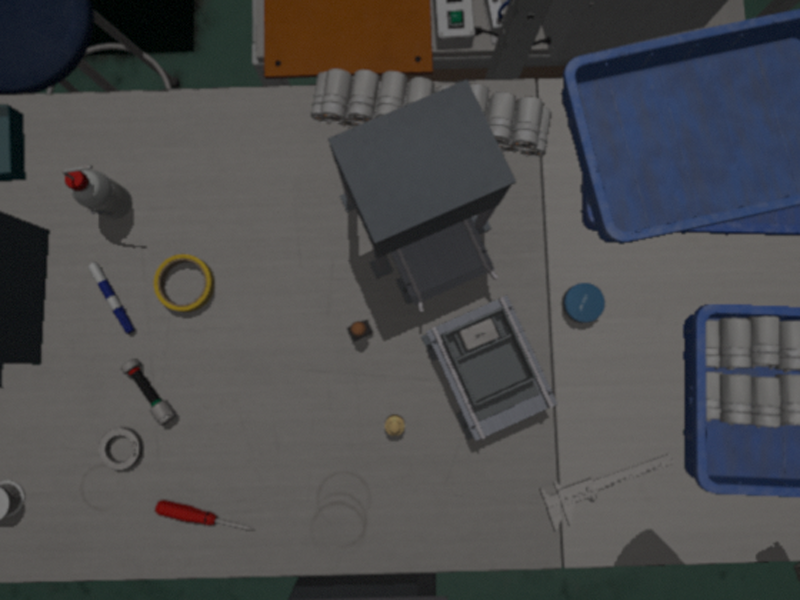

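The top view shows the near stand with the tray at about (490,370) of 800x600, the far deck and hood at about (430,200), the stamp at (359,330), the weight at (395,427) and the tin at (584,302). I'll enlarge the stands.

Run:
```python
import cv2,numpy as np
p=np.load("pics/top0.npz")["p"]
c=p[140:315,225:400,::-1]
c=cv2.convertScaleAbs(c,alpha=1.8,beta=0)
c=cv2.resize(c,(600,600),interpolation=cv2.INTER_CUBIC)
cv2.imwrite("pics/crop.png",c)
```

```text
(no output)
```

View pics/crop.png

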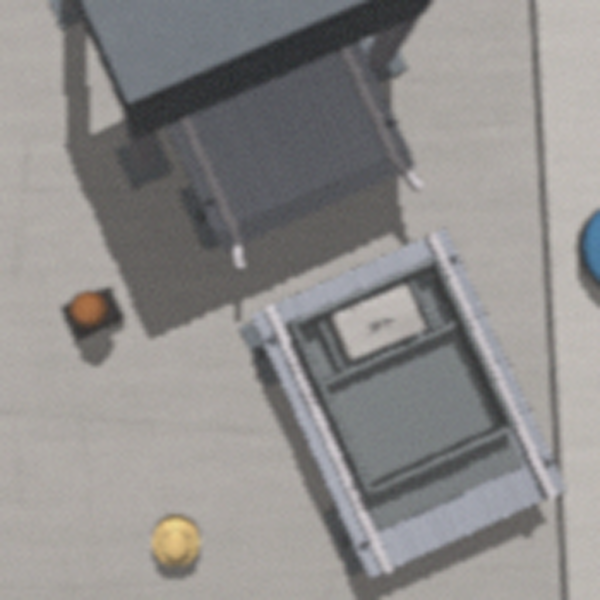

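The crop shows the near rails running (272,310)-(382,570) and (437,237)-(548,495), and the far rail mouths at (239,262) and (416,185). The tray's front edge runs (292,322)-(432,265), and its ledge rear edge runs (385,527)-(530,470).

```bash
cat > h.py <<'E'
import cv2,numpy as np
from cell import *
def rays(name,uv):
    c=calibration(name); K=np.array(c["intrinsics"]);D=np.array(c["distortion"]);R=np.array(c["R"]);t=np.array(c["t"])
    n=cv2.undistortPoints(np.array(uv,float).reshape(-1,1,2),K,D).reshape(-1,2)
    return -R.T@t, np.c_[n,np.ones(len(n))]@R
def onz(name,uv,z):
    o,d=rays(name,uv); return o+d*((z-o[2])/d[:,2])[:,None]
def cloud(name,d):
    v,u=np.mgrid[0:420,0:560]; o,r=rays(name,np.c_[u.ravel(),v.ravel()])
    return (o+r*d.ravel()[:,None]).reshape(420,560,3)
E
python3 - <<'E'
from h import *
def f(pts,z):
    return onz("top",[(225+(a+.5)/3.42857-.5,140+(b+.5)/3.42857-.5) for a,b in pts],z)
r=f([(272,310),(382,570),(437,237),(548,495)],.07); print(r.round(4))
for a,b in((0,1),(2,3)):
    e=r[a]-r[b]; print("yaw",np.degrees(np.arctan2(e[1],e[0])),np.linalg.norm(e))
print("far mouths",f([(239,262),(416,185)],.07).round(4))
print("tray front top",f([(292,322),(432,265)],.096).round(4))
print("ledge rear",f([(385,527),(530,470)],.065).round(4), "rear wall",f([(373,495),(510,433)],.096).round(4))
print("hoodplate",f([(133,107),],.254))
S=np.load("pics/scene0.npz");T=np.load("pics/top0.npz")
yaw=np.arctan2(*( (r[0]-r[1]+r[2]-r[3])[[1,0]])); ex=np.array([np.cos(yaw),np.sin(yaw),0]);ey=np.array([-ex[1],ex[0],0])
o=(r[0]+r[2])/2; o[2]=0; print("o",o,"yaw",yaw)
np.savez("fr.npz",o=o,yaw=yaw)
# height profile along centreline strip from both clouds
for n,Z in(("top",T),("scene",S)):
    P=cloud(n,Z["d"]).reshape(-1,3); P=P[Z["d"].ravel()>0]-o; x=P@ex;y=P@ey;z=P[:,2]
    for lo in np.arange(-.2,.3,.01):
        m=(x>=lo)&(x<lo+.01)&(abs(y)<.035)&(z<.3)
        if m.sum(): print(n,round(lo,3),m.sum(),np.percentile(z[m],[10,50,90]).round(3),end=' | ')
    print()
    m=(z>.057)&(z<.063)&(x>-.3)&(x<.3)&(abs(y)<.09)
    for lo in np.arange(-.1,.1,.01):
        k=m&(y>=lo)&(y<lo+.01); print(round(lo,2),k.sum(),x[k].min().round(3) if k.any() else '',end=';')
    print()
E
```

```text
[[ 0.57   -0.1472  0.07  ]
 [ 0.4082 -0.2093  0.07  ]
 [ 0.613  -0.2525  0.07  ]
 [ 0.4508 -0.3137  0.07  ]]
yaw 20.97739346927061 0.17336373636762123
yaw 20.675587674964262 0.1733362257446405
far mouths [[ 0.6008 -0.1276  0.07  ]
 [ 0.6464 -0.2408  0.07  ]]
tray front top [[ 0.5609 -0.1574  0.096 ]
 [ 0.5932 -0.2439  0.096 ]]
ledge rear [[ 0.4337 -0.2129  0.065 ]
 [ 0.4661 -0.3046  0.065 ]] rear wall [[ 0.4558 -0.2022  0.096 ]
 [ 0.4904 -0.2862  0.096 ]]
hoodplate [[ 0.66397188 -0.0685086   0.254     ]]
o [ 0.59152441 -0.19985539  0.        ] yaw 0.36349104110759906
top -0.2 136 [-0.002 -0.     0.002] | top -0.19 50 [-0.002 -0.001  0.002] | top -0.18 99 [0.057 0.06  0.062] | top -0.17 154 [0.058 0.06  0.062] | top -0.16 144 [0.058 0.06  0.062] | top -0.15 156 [0.063 0.065 0.067] | top -0.14 156 [0.063 0.065 0.067] | top -0.13 159 [0.063 0.087 0.097] | top -0.12 152 [0.063 0.065 0.067] | top -0.11 156 [0.063 0.064 0.067] | top -0.1 154 [0.063 0.065 0.067] | top -0.09 153 [0.063 0.065 0.067] | top -0.08 153 [0.062 0.065 0.067] | top -0.07 149 [0.063 0.065 0.066] | top -0.06 152 [0.064
[... 2905 characters left out ...]
e 0.18 160 [0.001 0.062 0.255] | scene 0.19 174 [0.001 0.061 0.255] | scene 0.2 162 [0.002 0.062 0.254] | scene 0.21 216 [0.009 0.071 0.255] | scene 0.22 164 [0.067 0.089 0.255] | scene 0.23 131 [0.087 0.253 0.255] | scene 0.24 103 [0.087 0.253 0.255] | scene 0.25 121 [0.06  0.253 0.255] | scene 0.26 36 [0.058 0.253 0.254] | scene 0.28 13 [-0.001  0.     0.002] | scene 0.29 41 [-0.002  0.001  0.002] | 
-0.1 0 ;-0.09 2 0.127;-0.08 9 0.126;-0.07 4 0.276;-0.06 72 -0.172;-0.05 182 -0.175;-0.04 186 -0.174;-0.03 199 -0.174;-0.02 184 -0.174;-0.01 197 -0.176;-0.0 205 -0.176;0.01 205 -0.175;0.02 217 -0.175;0.03 239 -0.175;0.04 137 -0.01;0.05 132 -0.176;0.06 410 -0.176;0.07 160 -0.069;0.08 0 ;0.09 0 ;
```

```bash
cat >> h.py <<'E'
def att(a,yaw,s=1):
    ex=np.array([np.cos(yaw),np.sin(yaw),0]);z=np.sin(a)*ex-np.array([0,0,np.cos(a)]);y=s*np.array([-ex[1],ex[0],0])
    return np.c_[np.cross(y,z),y,z]
E
python3 - <<'E'
from h import *
F=np.load("fr.npz");o=F["o"];yaw=float(F["yaw"])
ax=lambda w:(np.array([np.cos(w),np.sin(w),0]),np.array([-np.sin(w),np.cos(w),0]))
A={}
for n in("top","scene"):
    Z=np.load("pics/%s0.npz"%n);P=cloud(n,Z["d"]).reshape(-1,3);A[n]=P[Z["d"].ravel()>0]
for n in A:
  ex,ey=ax(yaw);P=A[n]-o;x=P@ex;y=P@ey;z=P[:,2]
  def fit(m,u,v,l):
    if m.sum()<10: print(n,l,"few");return
    c=np.polyfit(u[m],v[m],1);k=abs(np.polyval(c,u)-v)<.006;c=np.polyfit(u[m&k],v[m&k],1);print(n,l,(m&k).sum(),c.round(4),"med",np.median(v[m&k]).round(4))
  nb=(x>-.17)&(x<-.005)
  for s in(1,-1): fit(nb&(z>.0675)&(z<.074)&(s*y>.05)&(s*y<.067),x,y,"near rail%d"%s)
  fb=(x>.06)&(x<.11)
  for s in(1,-1): fit(fb&(z>.0675)&(z<.074)&(s*y>.05)&(s*y<.067),x,y,"far rail%d"%s)
  fit((z>.09)&(z<.1)&(x>-.145)&(x<-.11)&(abs(y)<.04),y,x,"rear wall")
  fit((z>.09)&(z<.1)&(x>-.02)&(x<0)&(abs(y)<.04),y,x,"front wall")
  for s in(1,-1): fit((z>.091)&(z<.1)&(x>-.11)&(x<-.07)&(s*y>.035)&(s*y<.056),x,y,"side wall%d"%s)
  fit((z>.15)&(z<.24)&(x>.1)&(x<.14)&(abs(y)<.08),y,x,"plate")
q0=current_q()
for a in(.55,.65,.75):
  for s in(1,-1):
    ex,ey=ax(yaw);print(a,s)
    for xx,zz in((-.16,.17),(-.16,.075),(0,.075),(.1,.075)):
        p=o+xx*ex;p[2]=zz;q=inverse_kinematics(p,att(a,yaw,s));print(None if q is None else np.round(q,2))
E
```

```text
top near rail1 213 [0.023  0.0579] med 0.0561
top near rail-1 164 [ 0.0186 -0.0546] med -0.0562
top far rail1 60 [0.0349 0.0577] med 0.0608
top far rail-1 43 [ 0.0229 -0.0541] med -0.0523
top rear wall 84 [-0.0307 -0.1234] med -0.1233
top front wall 95 [-0.0391 -0.0141] med -0.0132
top side wall1 39 [0.0238 0.0512] med 0.0489
top side wall-1 44 [ 0.0229 -0.0446] med -0.0466
top plate 714 [-0.0249  0.1225] med 0.1225
scene near rail1 216 [0.013  0.0565] med 0.0557
scene near rail-1 41 [ 0.0199 -0.0537] med -0.0564
scene far rail1 50 [0.0103 0.0603] med 0.0615
scene far rail-1 27 [ 0.0163 -0.0541] med -0.0528
scene rear wall 39 [-0.0112 -0.1232] med -0.1239
scene front wall 41 [-0.0249 -0.014 ] med -0.0133
scene side wall1 48 [0.021  0.0517] med 0.0501
scene side wall-1 43 [ 0.0381 -0.0422] med -0.0453
scene plate 349 [-0.0245  0.1223] med 0.1222
0.55 1
[-0.51  0.04 -0.44 -0.59 -0.81 -0.35]
[-0.55  0.19 -0.5  -0.73 -0.67 -0.11]
[-0.27  0.29 -0.38 -0.65 -0.54 -0.44]
[-0.14  0.37 -0.27 -0.56 -0.49 -0.63]
0.55 -1
[-0.51  0.04 -0.44 -0.59 -0.81  2.8 ]
[-0.55  0.19 -0.5  -0.73 -0.67  3.03]
[-0.27  0.29 -0.38 -0.65 -0.54  2.7 ]
[-0.14  0.37 -0.27 -0.56 -0.49  2.51]
0.65 1
[-0.62  0.05 -0.43 -0.74 -0.85 -0.15]
[-0.68  0.21 -0.48 -0.89 -0.73  0.11]
[-0.37  0.3  -0.36 -0.85 -0.57 -0.18]
[-0.22  0.37 -0.26 -0.77 -0.5  -0.38]
0.65 -1
[-0.62  0.05 -0.43 -0.74 -0.85  2.99]
[-0.68  0.21 -0.48 -0.89 -0.73 -3.03]
[-0.37  0.3  -0.36 -0.85 -0.57  2.96]
[-0.22  0.37 -0.26 -0.77 -0.5   2.76]
0.75 1
[-0.74  0.08 -0.42 -0.89 -0.9   0.05]
[-0.8   0.25 -0.47 -1.03 -0.82  0.32]
[-0.48  0.32 -0.36 -1.05 -0.63  0.08]
[-0.32  0.38 -0.25 -1.   -0.54 -0.1 ]
0.75 -1
None
[-0.8   0.25 -0.47 -1.03 -0.82 -2.82]
None
None
```

```bash
cat >> h.py <<'E'
try:
    _F=np.load("fr.npz");Y=float(_F["yaw"])+.021
    EX=np.array([np.cos(Y),np.sin(Y),0]);_w=float(_F["yaw"]);O=_F["o"]+.0016*np.array([-np.sin(_w),np.cos(_w),0])
    EY=np.array([-EX[1],EX[0],0])
except OSError: pass
M=np.c_[[0,0,0]]
def pt(x,z,y=0): return O+x*EX+y*EY+np.array([0,0,z])
def force(b=0):
    f=np.array(current_wrist_force())-b; return np.array([f@EX,f@EY,f[2]])
def pos():
    p=np.array(current_position())-O; return np.array([p@EX,p@EY,p[2]])
E
python3 - <<'E'
from h import *
A=att(.65,Y)
command_gripper(0); move_to(pt(-.138,.16),A); t=current_time_s(); print(t)
move_straight(pt(-.138,.085),v=.1); t1=current_time_s(); 
b=np.mean([np.array(current_wrist_force()) for _ in range(5)],0); print(b,t1-t,force(b),pos(),current_finger_gap())
z=.085
while z>.062:
    z-=.001; t=current_time_s(); move_straight(pt(-.138,z),v=.03); f=force(b); print(round(z,4),f.round(2),pos().round(4),round(current_time_s()-t,3))
    if f[2]>2: break
np.savez("st.npz",b=b,z=z); print(current_time_s())
p,d=camera("scene"); c=cv2.convertScaleAbs(p[130:270,230:416,::-1],alpha=1.6);cv2.imwrite("pics/s1.png",cv2.resize(c,(797,600),interpolation=cv2.INTER_CUBIC))
E
```

```text
3.0167
[0.14960206 0.04102104 0.48637357] 0.8999999999999999 [0. 0. 0.] [-0.13794959 -0.00041599  0.08533725] 0.000313961539900421
0.084 [ 0.7   0.1  -0.55] [-0.1378 -0.0002  0.0846] 0.25
0.083 [ 0.8  -0.45 -1.31] [-0.138   0.      0.0831] 0.25
0.082 [-0.47  1.14 -0.34] [-0.138   0.      0.0819] 0.25
0.081 [-0.28  0.23  0.73] [-0.138   0.      0.0809] 0.25
0.08 [-0.66 -0.28 -0.42] [-0.138   0.      0.0799] 0.25
0.079 [ 0.11 -0.08 -0.78] [-1.38e-01  1.00e-04  7.89e-02] 0.25
0.078 [-0.63 -0.01  0.09] [-0.138   0.      0.0779] 0.25
0.077 [-0.96  0.06  0.5 ] [-0.138   0.      0.0769] 0.25
0.076 [ 0.25 -0.45 -0.57] [-0.138   0.      0.0759] 0.25
0.075 [ 0.03 -0.17  0.08] [-0.138   0.      0.0749] 0.25
0.074 [-0.31 -0.11 -1.15] [-1.38e-01  1.00e-04  7.39e-02] 0.25
0.073 [ 0.18 -0.28 -0.13] [-0.138   0.      0.0729] 0.25
0.072 [-0.02  0.34 -0.58] [-0.138   0.      0.0719] 0.25
0.071 [ 0.19  0.39 -0.38] [-1.38e-01 -1.00e-04  7.10e-02] 0.25
0.07 [-0.14  1.42  4.15] [-0.1378 -0.0002  0.0704] 0.25
7.6667
```

View pics/s1.png

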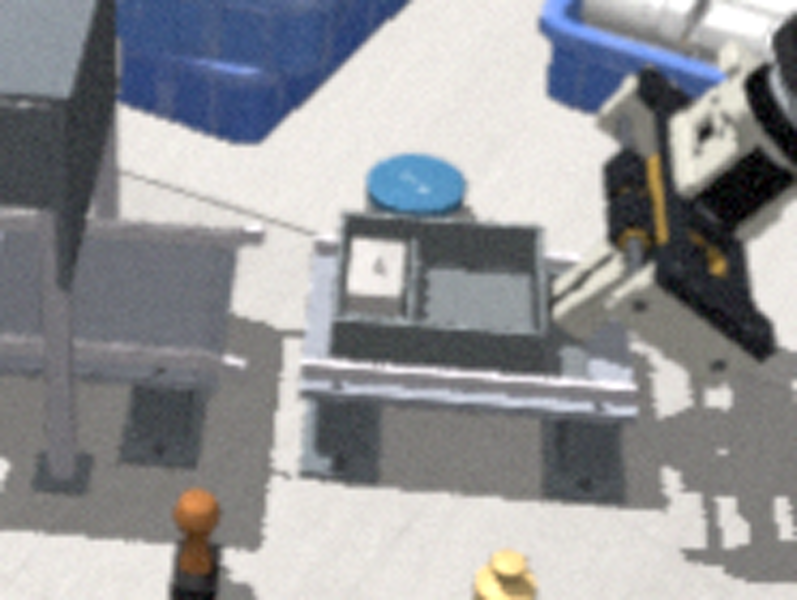

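Contact with the ledge at about z = 0.0704. The picture shows the shut fingertips on the ledge just behind the rear wall at (555,310). Next I push the nose across under light downforce.

```bash
cat >> h.py <<'E'
def favg(b,n=5):
    r=[]
    for _ in range(n): r.append(force(b)); pause(.01)
    return np.mean(r,0)
E
python3 - <<'E'
from h import *
s=np.load("st.npz");b=s["b"];z=.0699;x=-.138
while x<-.021:
    x=min(x+.007,-.02); move_straight(pt(x,z),v=.04); f=favg(b); print(round(x,4),round(z,4),f.round(2),pos().round(4),round(current_time_s(),2))
    if f[2]<3: z-=.0002
    if f[2]>7: z+=.0002
    if f[0]<-15 or f[2]>14 or z<.0685: print("STOP");break
p,d=camera("scene"); np.savez("pics/s2.npz",p=p,d=d);c=cv2.convertScaleAbs(p[130:270,200:386,::-1],alpha=1.6);cv2.imwrite("pics/s2.png",cv2.resize(c,(797,600),interpolation=cv2.INTER_CUBIC))
E
```

```text
-0.131 0.0699 [-2.12 -0.43  4.31] [-0.1309 -0.0006  0.0703] 8.08
-0.124 0.0699 [-2.01 -0.17  4.49] [-0.1239 -0.0006  0.0703] 8.45
-0.117 0.0699 [-2.28 -1.16  4.56] [-0.1169 -0.0006  0.0703] 8.82
-0.11 0.0699 [-2.04 -0.97  4.21] [-0.1099 -0.0006  0.0703] 9.18
-0.103 0.0699 [-2.08 -0.85  4.43] [-0.1029 -0.0005  0.0703] 9.55
-0.096 0.0699 [-2.39 -0.48  4.8 ] [-0.0959 -0.0006  0.0703] 9.92
-0.089 0.0699 [-2.32 -0.39  4.59] [-0.0889 -0.0006  0.0703] 10.28
-0.082 0.0699 [-1.98 -0.5   4.64] [-0.0819 -0.0006  0.0703] 10.65
-0.075 0.0699 [-1.95 -0.22  4.04] [-0.0749 -0.0006  0.0703] 11.02
-0.068 0.0699 [-1.24 -0.92  4.6 ] [-0.0679 -0.0006  0.0703] 11.38
-0.061 0.0699 [-1.93 -0.51  4.75] [-0.0609 -0.0006  0.0703] 11.75
-0.054 0.0699 [-2.11 -0.51  4.75] [-0.0539 -0.0006  0.0703] 12.12
-0.047 0.0699 [-2.25 -0.53  4.56] [-0.0469 -0.0006  0.0703] 12.48
-0.04 0.0699 [-2.26 -0.76  4.22] [-0.0398 -0.0006  0.0703] 12.85
-0.033 0.0699 [-2.08 -0.6   4.57] [-0.0328 -0.0005  0.0703] 13.22
-0.026 0.0699 [-2.13 -0.78  4.54] [-0.0258 -0.0005  0.0703] 13.58
-0.02 0.0699 [-2.21 -0.32  4.41] [-0.0199 -0.0005  0.0703] 13.93
```

View pics/s2.png

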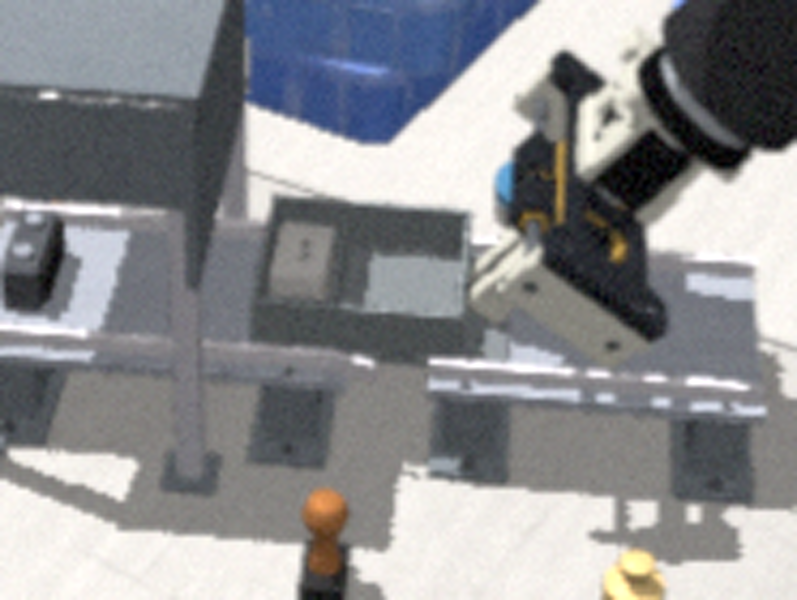

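The nose is across and lies level on the far deck at about (260,330), with the block still seated. I'll check its position, take the press off, then push on the wall only.

Run:
```python
from h import *
Z=np.load("pics/s2.npz");P=cloud("scene",Z["d"]).reshape(-1,3)-O;x=P@EX;y=P@EY;z=P[:,2]
m=(z>.091)&(z<.1)&(abs(y)<.03)&(x<.13)&(x>.06);nose=np.percentile(x[m],97);print("nose",nose,m.sum())
m=(z>.091)&(z<.1)&(abs(y)<.03)&(x<.02)&(x>-.03);print("rear",np.median(x[m]),m.sum())
if nose<.092: raise SystemExit("not far enough")
b=np.load("st.npz")["b"]
move_straight(pt(-.0235,.0765),v=.04);b=np.array(b);print("free",favg(b,10).round(2))
X=-.0235
while True:
    X+=.007 if X<.072 else .0007
    move_straight(pt(X,.0765),v=.04); f=favg(b,4 if X<.075 else 6)
    print(round(X,4),f.round(2),pos().round(4),round(current_time_s(),2))
    if f[0]<-6.5 or abs(f[2])>4 or X>.112: break
p,d=camera("scene"); np.savez("pics/s3.npz",p=p,d=d);c=cv2.convertScaleAbs(p[110:250,160:346,::-1],alpha=1.6);cv2.imwrite("pics/s3.png",cv2.resize(c,(797,600),interpolation=cv2.INTER_CUBIC))
```

```text
nose 0.10078147468110633 205
rear -0.022208471753418984 56
free [ 0.03 -0.02 -0.5 ]
-0.0165 [-0.19 -0.1  -0.38] [-0.0162  0.0001  0.0764] 14.75
-0.0095 [-0.09  0.01 -0.56] [-0.0092  0.      0.0765] 15.11
-0.0025 [-0.12 -0.28 -0.4 ] [-0.0021  0.      0.0766] 15.47
0.0045 [-0.49 -0.01 -0.24] [0.0049 0.     0.0766] 15.82
0.0115 [-0.46 -0.   -0.48] [0.0119 0.0001 0.0766] 16.18
0.0185 [-0.03 -0.06 -0.17] [0.0189 0.0001 0.0765] 16.54
0.0255 [-0.31 -0.51 -0.69] [0.0258 0.     0.0765] 16.9
0.0325 [-0.31 -0.03 -0.38] [0.0328 0.0001 0.0765] 17.26
0.0395 [-0.39  0.35 -0.49] [0.0398 0.     0.0765] 17.62
0.0465 [ 0.06  0.17 -0.74] [0.0469 0.     0.0765] 17.98
0.0535 [-0.24 -0.58 -0.78] [ 0.0539 -0.      0.0766] 18.33
0.0605 [-0.02 -0.06 -0.38] [0.0608 0.     0.0765] 18.69
0.0675 [-0.63 -0.03 -0.25] [ 0.0678 -0.      0.0766] 19.05
0.0745 [-0.39 -0.17 -0.04] [0.0749 0.     0.0766] 19.41
0.0752 [-0.78  0.07  0.2 ] [0.0751 0.     0.0765] 19.71
0.0759 [-2.58  0.5   0.65] [0.0757 0.     0.0765] 20.01
0.0766 [-2.95  0.34  0.21] [0.0766 0.     0.0765] 20.31
0.0773 [-2.4  -0.09 -0.16] [0.0774 0.     0.076
[... 1027 characters left out ...]
 0.0765] 26.01
0.0906 [-2.26  0.12 -0.35] [0.0906 0.     0.0765] 26.31
0.0913 [-2.02  0.12  0.22] [0.0914 0.     0.0765] 26.61
0.092 [-1.85  0.38 -0.35] [0.092  0.     0.0765] 26.91
0.0927 [-1.78 -0.23 -0.21] [ 0.0928 -0.      0.0765] 27.21
0.0934 [-2.01 -0.17  0.11] [0.0934 0.     0.0765] 27.51
0.0941 [-2.15 -0.2   0.02] [ 0.0942 -0.      0.0765] 27.81
0.0948 [-2.42 -0.11 -0.53] [0.0948 0.     0.0765] 28.11
0.0955 [-1.97  0.12 -0.09] [0.0955 0.     0.0765] 28.41
0.0962 [-2.27 -0.03 -0.02] [ 0.0962 -0.      0.0765] 28.71
0.0969 [-3.13  0.16  0.26] [0.0968 0.     0.0765] 29.01
0.0976 [-5.97  0.5   1.7 ] [ 0.0971 -0.      0.0764] 29.31
0.0983 [-8.24  0.07  3.28] [ 0.0973 -0.      0.0763] 29.61
```

View pics/s3.png

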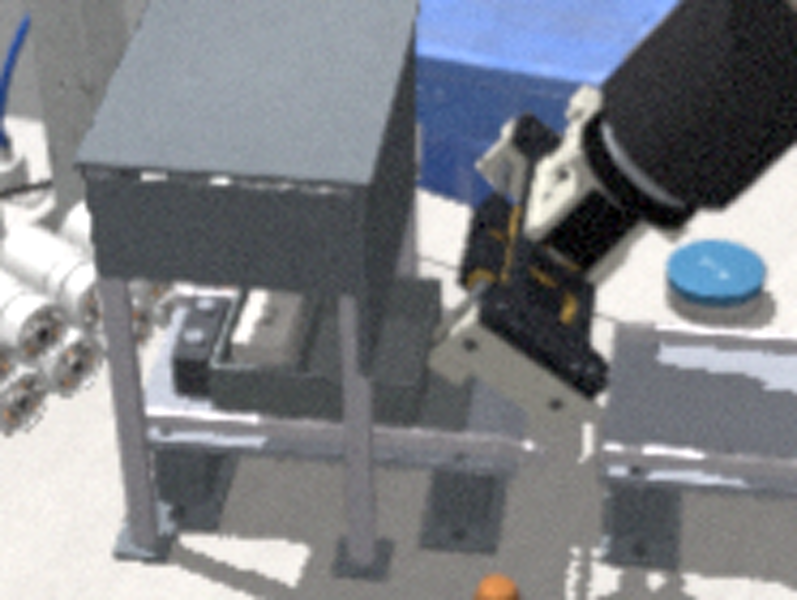

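The tray front is against the stop at about (212,360), with roughly 6 N beyond friction and the block seated. I'll withdraw the hand and check.

Run:
```python
from h import *
b=np.load("st.npz")["b"]
pause(.2);print(favg(b).round(2))
move_straight(pt(.085,.08),v=.04); move_straight(pt(-.02,.15),v=.12); pause(.3);print(favg(b).round(2),current_time_s())
p,d=camera("scene"); P=cloud("scene",d).reshape(-1,3)-O;x=P@EX;y=P@EY;z=P[:,2]
m=(z>.091)&(z<.1)&(abs(y)<.045)&(x<.13)&(x>.08);print("rear wall",np.median(x[m]),m.sum())
c=cv2.convertScaleAbs(p[110:250,160:346,::-1],alpha=1.6);cv2.imwrite("pics/s4.png",cv2.resize(c,(797,600),interpolation=cv2.INTER_CUBIC))
```

```text
[-8.26  0.04  3.03]
[ 0.01 -0.39 -0.41] 31.9333
rear wall 0.10532432357044487 47
```

View pics/s4.png

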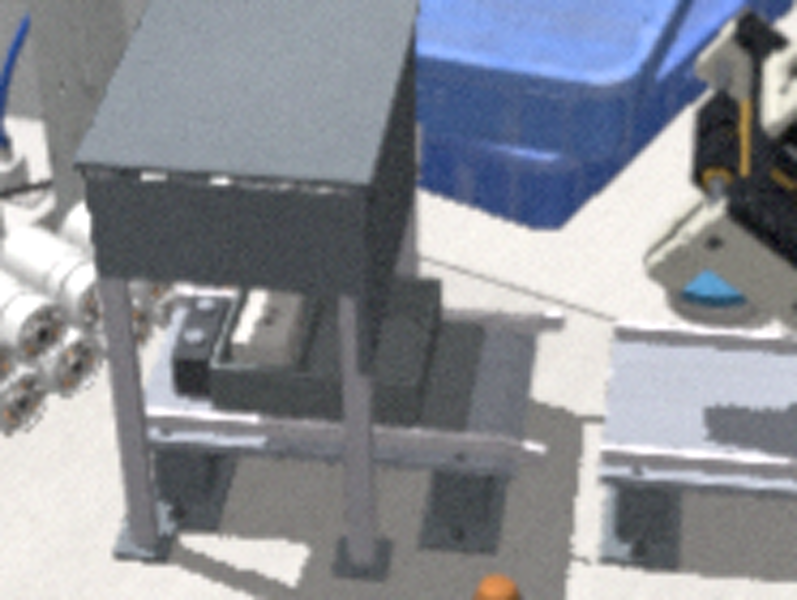

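The tray lies flat against the stop at about (212,360), the block is seated at (268,325), and the hand is clear.

```bash
python3 -c "
from cell import *
print(sign_off())"
```

```text
the job is handed in; nothing more can be done
None
```

The tray was slid across the gap, pressed against the end stop with about 6 N beyond sliding friction and left lying flat there with the block seated; the hand is clear and the job is handed in at about 32 s on the robot clock, with no verdict shown.

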